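Make up a shaper spindle with a sanding drum and spacing collars

TASK

Make up the shaper spindle that stands in the green bench holder: slide the sanding drum down over it until it sits on the spindle's flange, then fill up above the drum with the two spacing collars that bring the top of the stack just 2 mm above the spindle's end, so that the cap will clamp the stack and not the spindle. Lower each part all the way down rather than letting it drop, and leave the collar you do not need lying on the bench. Do not disturb anything else on the bench; I will bolt the cap on myself.

Things in the scene. Friction and masses are not known exactly. Their poses are not given: they have to be found in the camera images.
- holder: Fixed green bench holder, a steel spindle upright in it. Origin: centre of its underside, on the spindle's axis; z up. Foot 130 mm diameter, 12 mm high; body 100 to 92 mm diameter up to z = 38 mm; spindle flange 62 mm diameter, z = 38 to 50 mm; then the plain spindle, 30 mm diameter, up to z = 186 mm, the last 5 mm tapering to 23 mm. A clamp lever on its +x side reaches 103 mm from the axis, 52 mm high.
- spindle_seat (a point): Point on the spindle's axis, on the flange's upper face, 50 mm above the bench: where the drum's lower end comes to rest. z up along the spindle.
- spindle_end (a point): Centre of the spindle's upper end, 136 mm above the flange and 186 mm above the bench.
- drum: Sanding drum, upright on the bench: aluminium with a brown abrasive sleeve, 62 mm diameter, 100 mm high, 32 mm bore right through, both ends alike, about 0.55 kg. Origin at its centre (50 mm above its lower end); z along the bore. Once seated, 36 mm of spindle stands out of its top: grip it near its upper end to keep the gripper's body clear of the spindle.
- collar_thin: Plain steel spacing collar (ring) lying flat: 60 mm outer diameter, 32 mm bore, 14 mm thick, 0.2 kg. Origin at its centre (7 mm above its underside); z along the bore.
- collar_middle: Plain steel spacing collar (ring) lying flat: 60 mm outer diameter, 32 mm bore, 24 mm thick, 0.35 kg. Origin at its centre (12 mm above its underside); z along the bore.
- collar_thick: Plain steel spacing collar (ring) lying flat: 60 mm outer diameter, 32 mm bore, 31 mm thick, 0.45 kg. Origin at its centre; z along the bore.
- cap: Bystander: dark clamp cap with its bolt head, 60 mm diameter, 22 mm high overall, on the bench. Origin at the centre of its underside.
- spanner: Bystander: flat dark hook spanner, about 230 mm long and 8 mm thick. Origin on the bench in the handle, the hook at +x.
- wax_tin: Bystander: round tin of paste wax, yellow with a bare metal lid, 83 mm diameter, 40 mm high. Origin at the centre of its underside.
- push_block: Bystander: wooden push block with a grip on top, 200 x 75 x 67 mm. Origin under its centre, long side along x.
- bench_brush: Bystander: bench brush, about 265 mm long along x, 56 mm high, handle to -x. Origin on the bench 40 mm behind the middle of its bristles.
- try_square: Bystander: try square lying flat, 110 mm wooden stock along y, 150 mm blade along +x. Origin under the stock.

How it is judged:
By the outcome, as a careful person would: the job done as asked, in the order asked, and still so for the second after the job is handed in, with the robot touching nothing.
It also fails if it takes over 72 s, if anything falls off the work surface, if the arm or the gripper's body presses on something with over 40 N, if the wrist force passes 120 N, or if a joint passes its speed limit or range.

ROBOT

A 7-joint arm with a two-finger parallel gripper is mounted at the origin on the work surface. World frame = base frame: x ahead of the robot, y to its left, z up, the work surface at z = 0. Lengths are in mm, angles in rad, forces in N, time in s.
With the tool pointing down it reaches from about 425 to 950 mm from the base axis. Payload 4.7 kg.
Tool frame: the origin (TCP) lies on the centre line of the jaws, within the pads' length; the fingertips stand 17 mm ahead of it and the grasp point (between the pads) lies 2 mm behind it; z points along the fingers, y is the line along which they close (so a half turn about z gives the same grasp; the last joint's range is limited). The gripper opens to 87 mm and grips with 3 to 60 N. Pads are 19 mm wide; open, the fingers measure 117 mm over their backs; the gripper's body (75 mm by 190 mm) begins 51 mm behind the grasp point.
Start: joints at [1.078, 0.469, -0.049, 1.532, 0.024, 1.141, -0.082], TCP at [302.007, -603.688, 239.573] pointing down, gripper open.
Joint ranges: [-2.59, 2.59], [-0.33, 1.99], [-1.39, 1.29], [0.1, 2.45], [-1.04, 4.18], [0.21, 1.99], [-2.66, 2.66]. Speed limits (rad/s): [2.57, 2.57, 3.14, 3.14, 3.14, 3.14, 3.14].

INTERFACE

Orientations are given as a unit quaternion [w, x, y, z].
In Python, from workcell import r gives the robot as it stands.
- The arm moves only by the tool send_rows, never from a script. Its argument "series" is one flat list of numbers, 7 for each row, row after row: the shift along the tool's x, y, z in m, then the turn, a rotation vector about the tool's x, y, z in rad, then the finger opening in m, from 0 to 0.087. A call has 1 to 20 rows; each row is the pose to reach, as a shift and turn from the pose commanded when the call began, along the tool's axes at that moment; what a row does not reach only later rows make up. A row lasts 1/8 s, in which the tool goes at most 62.5 mm and 10.7 degrees, less where a joint would pass 70% of its speed; a pose out of reach is approached as far as the arm can. A call with a gripper value outside its range is refused whole. The fingers move at their own pace and stop on an object; "newtons" is the grip in N (left out, the last holds). Time passes only in rows, so rows that repeat a pose let the fingers close. It gives the time, the measured TCP pose, the force, the opening and the grip force at its end, in the units of the state.
- r.get_state(): the state, without advancing time (a new reading comes with each control period).
- r.camera(name): name is "side" or "top"; returns a dict with "frame" (420x560x3 uint8, red, green, blue), "intrinsics" (3x3 intrinsics, pixels), "world_to_cam" (4x4, takes a point from world to camera coordinates). Camera axes: x right, y up, looking along -z (the intrinsics and any distortion apply to the point x, -y, -z); pixel columns grow to the right and rows downward; lengths in mm; the calibration is good to about 2 mm. A picture is of the moment at which its call begins. There is no depth.
- r.hand_in(): hands the job in; it is judged then, once.
The state is a dict: "clock": time; "joint_pos": joint angles; "qvel": joint speeds; "joint_efforts": joint torques, N m; "eef_pos": TCP position; "ee_rot": TCP orientation; "force": force on the tool from outside, world axes, zero at the start; "ft_torque": the same for the moment, N m; "grip_width": opening from 0.0 (shut) to 1.0 (fully open); "finger_force": force on a finger pad.
Only numpy, scipy, OpenCV 4.12 (cv2) and the standard library are available. Lean on these libraries where they do the work, as an engineer would, in place of code of your own. Each camera call takes 0.05 s, during which the arm holds its last target. There are 200 camera calls.

## Working session

There is one attempt and no reset: what is moved stays moved. The work goes in short steps, Python scripts to look and compute and a tool call to move; the robot and the scene stay as the last step left them, time stands still between calls to the robot, and variables do not carry over. Pictures are saved under pics/ and viewed, at most 10 in all, crops included, and the job is handed in when it is done.

Besides the shell and the picture viewer there is one more tool, called as name(argument=value, ...) on one line, values as JSON. send_rows: Moves the arm, as the interface text tells. Its arguments: {"type":"object","properties":{"series":{"type":"array"},"newtons":{"type":"number"}},"required":["series"]}

```bash
mkdir -p pics; ls; python3 - <<'E'
from workcell import r
import cv2,numpy as np
for n in("top","side"):
    c=r.camera(n);cv2.imwrite(f"pics/{n}0.png",c["frame"][:,:,::-1]);np.savez(f"{n}0.npz",**{k:c[k] for k in c})
    print(n,{k:(np.round(c[k],3).tolist() if k!="frame" else 0) for k in c})
print(r.get_state())
E
```

```text
pics
top {'frame': 0, 'intrinsics': [[449.149, 0.0, 284.052], [0.0, 449.149, 212.638], [0.0, 0.0, 1.0]], 'world_to_cam': [[-0.026, -1.0, -0.009, 33.012], [0.985, -0.027, 0.168, -562.854], [-0.168, -0.005, 0.986, -1193.644], [0.0, 0.0, 0.0, 1.0]]}
side {'frame': 0, 'intrinsics': [[382.339, 0.0, 276.695], [0.0, 382.339, 212.086], [0.0, 0.0, 1.0]], 'world_to_cam': [[0.996, -0.085, 0.008, -577.766], [0.055, 0.717, 0.695, -120.312], [-0.064, -0.692, 0.719, -1064.454], [0.0, 0.0, 0.0, 1.0]]}
{'clock': 0.1, 'joint_pos': array([ 1.07812157,  0.46937344, -0.04860703,  1.53352116,  0.02408025,
        1.14100208, -0.08227923]), 'qvel': array([-0.00078939, -0.00294263, -0.00183243, -0.00336696, -0.00109994,
        0.00074016, -0.00026454]), 'joint_efforts': array([ 6.04294223e-05, -5.09168994e+01, -8.18347279e-02, -2.36828291e+01,
       -6.15860336e-02,  3.44576722e-02,  7.47657032e-05]), 'eef_pos': array([ 301.75386907, -603.25283986,  238.61842205]), 'ee_rot': array([-8.32603127e-04,  9.73228145e-01,  2.29839595e-01, -2.14383330e-04]), 'force': array([ 0.93563383, -0.2591088 , -0.01843346]), 'ft_torque': array([-0.02219911, -0.00790077,  0.02798163]), 'finger_force': 0.0, 'grip_width': 0.9996032982503256}
```

View pics/top0.png

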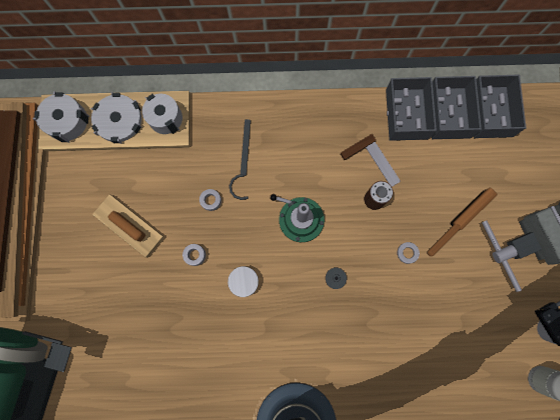

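View pics/side0.png

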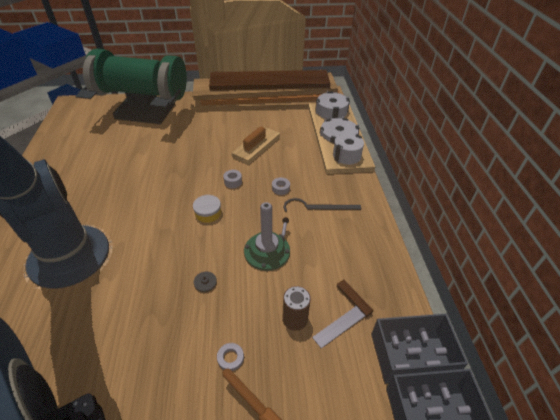

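```bash
cat > h.py <<'E'
import numpy as np,cv2
def load(n,tag="0"): return dict(np.load(f"{n}{tag}.npz"))
def ray(c,uv):
    K,T=c["intrinsics"],c["world_to_cam"];R=T[:3,:3];o=-R.T@T[:3,3]
    d=np.linalg.inv(K)@np.array([uv[0],uv[1],1.]);return o,R.T@np.array([d[0],-d[1],-d[2]])
def plane(c,uv,z):
    o,d=ray(c,uv);return o+d*(z-o[2])/d[2]
def proj(c,p):
    q=c["world_to_cam"]@np.r_[p,1.];v=c["intrinsics"]@np.array([q[0],-q[1],-q[2]]);return v[:2]/v[2]
def tri(ca,a,cb,b):
    o1,d1=ray(ca,a);o2,d2=ray(cb,b);s=np.linalg.lstsq(np.c_[d1,-d2],o2-o1,rcond=None)[0]
    p,q=o1+d1*s[0],o2+d2*s[1];return (p+q)/2,np.linalg.norm(p-q)
E
python3 - <<'E'
from h import *
t,s=load("top"),load("side")
T=dict(spin=(303,212),drum=(379,195),A=(210,200),B=(194,254),C=(409,253))
S=dict(spin=(267,230),drum=(296,307),A=(281,187),B=(233,180),C=(230,357))
rows=[]
for c,D in((t,T),(s,S)):
    L=[]
    for k,(u,v) in D.items():
        g=cv2.resize(c["frame"][v-35:v+35,u-20:u+20],None,fx=4,fy=4,interpolation=cv2.INTER_CUBIC);cv2.putText(g,f"{u-20},{v-35}",(2,12),0,.4,(255,0,0));L.append(g)
    rows.append(np.hstack(L))
cv2.imwrite("pics/m.png",np.vstack(rows)[:,:,::-1])
for n,c,D in(("top",t,T),("side",s,S)):
    hsv=cv2.cvtColor(c["frame"],cv2.COLOR_RGB2HSV)
    m=((hsv[...,1]<70)&(hsv[...,2]>75)).astype(np.uint8)
    for k,(u,v) in D.items():
        w=m[v-35:v+35,u-20:u+20]
        big=cv2.resize(w*255,None,fx=4,fy=4,interpolation=cv2.INTER_CUBIC)
        cs,h=cv2.findContours((big>127).astype(np.uint8),cv2.RETR_CCOMP,cv2.CHAIN_APPROX_NONE)
        for x,hh in zip(cs,h[0]):
            if len(x)>40:
                e=cv2.fitEllipse(x);print(n,k,"hole" if hh[3]>=0 else "outer",np.round(np.array(e[0])/4-.375+[u-20,v-35],2),np.round(np.array(e[1])/4,1),round(e[2]),cv2.contourArea(x)/16)
E
```

```text
top spin outer [301.49 216.26] [22.  25.1] 6 428.125
top spin hole [304.63 217.63] [ 5.1 12.6] 34 42.59375
top spin hole [303.33 208.08] [4.1 4.8] 155 14.59375
top spin outer [286.86 200.82] [ 3.9 11. ] 109 29.65625
top spin outer [301. 197.] [ 0.8 10.1] 90 4.9375
top drum outer [382.91 181.45] [26.6 43.6] 4 699.5
top drum hole [377.32 190.59] [3.  8.3] 20 13.59375
top A outer [209.46 199.17] [21.3 21.7] 51 359.21875
top A hole [209.48 199.2 ] [10.3 10.6] 72 84.625
top B outer [192.99 254.35] [21.8 22.3] 47 378.96875
top B hole [193.01 254.28] [10.8 11.5] 72 97.15625
top C outer [407.95 252.56] [21.6 22.6] 111 381.03125
top C hole [407.89 252.51] [10.1 11.3] 127 88.875
side spin outer [256.43 262.68] [3.1 8.9] 110 10.75
side spin outer [282.41 261.51] [2.4 8.2] 54 7.71875
side spin outer [250.57 259.36] [3.9 5.5] 47 6.84375
side spin outer [253.26 250.06] [2.4 6.8] 143 5.75
side spin outer [279.89 245.04] [4.6 7.5] 174 7.59375
side spin outer [285.03 246.38] [2.  7.2] 167 6.75
side spin outer [283.67 229.37] [ 4.1 16.7] 10 46.625
side spin outer [284.6  206.08] [1.9 8. ] 3 9.75
side spin outer [263.91 230.63] [30.7 48.5] 0 746.25
side drum outer [314.22 337.51] [2.9 7.2] 174 13.8125
side drum outer [296.59 297.72] [23.4 26.3] 99 481.90625
side A outer [284.6  206.08] [1.9 8. ] 3 9.75
side A outer [265.94 212.25] [12.1 22.8] 179 201.75
side A outer [280.46 185.58] [18.  18.6] 102 260.4375
side B outer [215.79 204.  ] [ 8.1 19.3] 0 105.1875
side B outer [232.35 178.31] [18.6 19.2] 135 278.15625
side C outer [230.01 356.17] [26.9 27.7] 41 582.0
side C hole [229.95 356.34] [11.6 13.8] 68 124.59375
```

View pics/m.png

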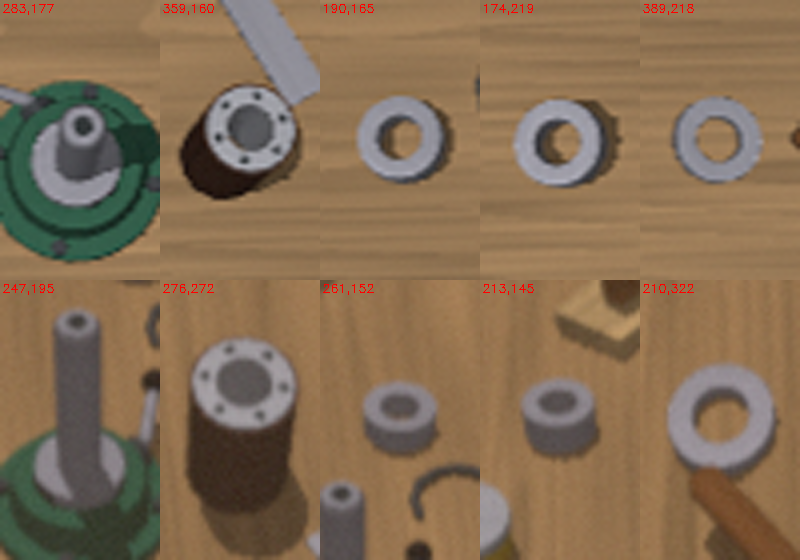

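```bash
cat >> h.py <<'E'
def axes(q):  # wxyz -> matrix
    from scipy.spatial.transform import Rotation as Ro
    return Ro.from_quat([q[1],q[2],q[3],q[0]]).as_matrix()
E
python3 - <<'E'
from h import *
from workcell import r
t,s=load("top"),load("side")
P=dict(spin=((303.5,208),(266.1,205),186),drum=((381.5,191.9),(296.6,297.5),100),A=((209.46,199.18),(280.6,183.6),24),B=((193,254.3),(232.4,175.3),31),C=((407.93,252.54),(230,356.2),14))
for k,(a,b,z) in P.items():
    p,e=tri(t,a,s,b);print(k,"tri",np.round(p,1),round(e,1),"top",np.round(plane(t,a,z)[:2],1),"side",np.round(plane(s,b,z)[:2],1))
st=r.get_state();print(axes(st["ee_rot"]).round(4))
E
```

```text
spin tri [549.8 -30.6 186.3] 0.6 top [550.2 -30.6] side [549.5 -30.5]
drum tri [ 603.7 -243.3   98.4] 0.3 top [ 603.5 -242.9] side [ 603.4 -244.3]
A tri [612.2 229.   21.7] 0.7 top [612.1 228.7] side [611.6 226.4]
B tri [456.4 272.9  29.8] 0.5 top [456.5 272.7] side [456.2 271.4]
C tri [ 446.9 -326.5    7. ] 1.0 top [ 446.9 -324.5] side [ 447.  -329.7]
[[ 8.943e-01  4.474e-01 -8.000e-04]
 [ 4.474e-01 -8.943e-01  1.500e-03]
 [-0.000e+00 -1.700e-03 -1.000e+00]]
```

send_rows(series=[0.022,-0.009,0,0,0,-0.055,0.087,0.065,-0.028,0,0,0,-0.166,0.087,0.108,-0.047,0,0,0,-0.277,0.087,0.151,-0.066,0,0,0,-0.387,0.087,0.194,-0.084,0,0,0,-0.498,0.087,0.237,-0.103,0,0,0,-0.609,0.087,0.28,-0.122,0,0,0,-0.72,0.087,0.323,-0.14,0,0,0,-0.83,0.087,0.366,-0.159,0.01,0,0,-0.94,0.087,0.409,-0.178,0.025,0,0,-1.05,0.087,0.431,-0.187,0.04,0,0,-1.107,0.087,0.431,-0.187,0.04,0,0,-1.107,0.087], newtons=40)

```text
clock: 1.6
eef_pos: [603.7, -241.0, 197.9]
ee_rot: [-0.002, 0.706, 0.709, -0.0]
force: [-0.3, -1.0, -0.4]
grip_width: 0.999
finger_force: 0.0
```

```bash
cat > s.py <<'E'
from h import *
from workcell import r
s=r.get_state();np.set_printoptions(suppress=True)
print(round(s["clock"],2),s["eef_pos"].round(1),"F",s["force"].round(1),"M",s["ft_torque"].round(2),"grip",round(s["grip_width"]*87,1),s["finger_force"].round(1) if hasattr(s["finger_force"],"round") else s["finger_force"]);print(axes(s["ee_rot"]).round(3).tolist(),s["joint_pos"].round(2))
E
python3 s.py
```

```text
1.6 [ 603.7 -241.   197.9] F [-0.3 -1.  -0.4] M [-0.05 -0.07  0.  ] grip 86.9 0.0
[[-0.004, 1.0, -0.003], [1.0, 0.004, 0.002], [0.002, -0.003, -1.0]] [ 0.6   0.5  -0.4   1.62  0.21  1.07  0.14]
```

send_rows(series=[-0.002,0,0.02,0,0,0,0.087,-0.002,0,0.05,0,0,0,0.087,-0.002,0,0.08,0,0,0,0.087,-0.002,0,0.1,0,0,0,0.087,-0.002,0,0.107,0,0,0,0.087,-0.002,0,0.107,0,0,0,0.087,-0.002,0,0.107,0,0,0,0.04,-0.002,0,0.107,0,0,0,0.04,-0.002,0,0.107,0,0,0,0.04,-0.002,0,0.107,0,0,0,0.04,-0.002,0,0.107,0,0,0,0.04], newtons=40)

```text
clock: 2.98
eef_pos: [604.4, -245.6, 93.1]
ee_rot: [0.001, 0.707, 0.707, 0.0]
force: [0.7, -0.8, 2.3]
grip_width: 0.692
finger_force: 39.8
```

send_rows(series=[0,0,-0.015,0,0,0,0.04,0,0,-0.045,0,0,0,0.04,0,0,-0.085,0,0,0,0.04,0,0,-0.13,0,0,0,0.04,0.005,0,-0.17,0,0,0,0.04,0.02,-0.005,-0.2,0,0,0,0.04,0.05,-0.012,-0.215,0,0,0,0.04,0.085,-0.021,-0.22,0,0,0,0.04,0.12,-0.03,-0.22,0,0,0,0.04,0.155,-0.039,-0.22,0,0,0,0.04,0.185,-0.047,-0.22,0,0,0,0.04,0.204,-0.052,-0.22,0,0,0,0.04,0.213,-0.054,-0.22,0,0,0,0.04,0.213,-0.054,-0.22,0,0,0,0.04,0.213,-0.054,-0.22,0,0,0,0.04])

```text
clock: 4.85
eef_pos: [550.0, -34.2, 312.3]
ee_rot: [0.0, 0.708, 0.706, -0.0]
force: [0.2, -1.1, -5.3]
grip_width: 0.691
finger_force: 39.8
```

```bash
cat > look.py <<'E'
import sys
from h import *
from workcell import r
tag=sys.argv[1]; L=[]
for n,b in(("top",sys.argv[2]),("side",sys.argv[3])):
    c=r.camera(n);np.savez(f"{n}{tag}.npz",**c);u,v=map(int,b.split(","))
    g=cv2.resize(c["frame"][v:v+100,u:u+100],None,fx=4,fy=4,interpolation=cv2.INTER_CUBIC);cv2.putText(g,f"{u},{v}",(2,12),0,.4,(255,0,0));L.append(g)
cv2.imwrite(f"pics/{tag}.png",np.hstack(L)[:,:,::-1])
E
python3 look.py g1 255,150 215,110; python3 s.py
```

```text
4.95 [550.  -34.  312.3] F [-0.3 -0.  -4.8] M [ 0.03 -0.07  0.08] grip 60.2 39.830427128672454
[[0.002, 1.0, -0.0], [1.0, -0.002, -0.0], [-0.0, -0.0, -1.0]] [ 0.41  0.25 -0.51  1.71  0.13  1.21 -0.14]
```

View pics/g1.png

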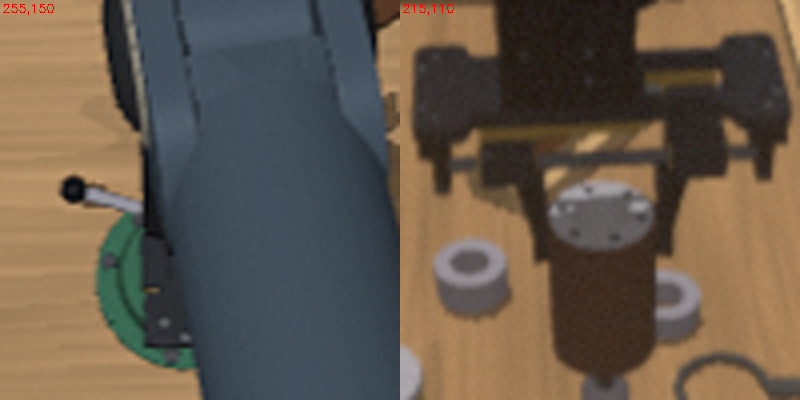

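```bash
python3 - <<'E'
from h import *
s=load("side","g1")
for z in (318,319.3): print(plane(s,(265.1,163.6),z).round(1))
print(plane(s,(266.1,205),186).round(1))
# spindle point expected below; fit drum brown mask
f=cv2.cvtColor(s["frame"],cv2.COLOR_RGB2HSV)[110:210,215:315]
m=((f[...,1]<70)&(f[...,2]>95)).astype(np.uint8)[40:70,30:70]
big=cv2.resize(m*255,None,fx=4,fy=4,interpolation=cv2.INTER_CUBIC)
for x in cv2.findContours((big>127).astype(np.uint8),cv2.RETR_EXTERNAL,cv2.CHAIN_APPROX_NONE)[0]:
    if len(x)>60: x=cv2.convexHull(x);e=cv2.fitEllipse(x);uv=np.array(e[0])/4-.375+[245,150];print(uv,np.array(e[1])/4,plane(s,uv,319.3).round(1))
E
```

```text
[548.8 -32.7 318. ]
[548.7 -34.3 319.3]
[549.5 -30.5 186. ]
[281.07068634 178.26196098] [3.32808161 7.78007698] [579.4 -86.1 319.3]
[272.69609261 166.62846756] [4.89409399 7.49812794] [564.7 -46.  319.3]
[264.43174744 162.3118515 ] [16.84682846 26.0052948 ] [547.5 -29.6 319.3]
```

send_rows(series=[0.001,0.001,0.01,0,0,0,0.04,0.001,0.001,0.025,0,0,0,0.04,0.001,0.001,0.032,0,0,0,0.04,0.001,0.001,0.036,0,0,0,0.04,0.001,0.001,0.04,0,0,0,0.04,0.001,0.001,0.044,0,0,0,0.04,0.001,0.001,0.044,0,0,0,0.04])

```text
clock: 5.82
eef_pos: [550.6, -31.9, 268.2]
ee_rot: [-0.0, 0.707, 0.707, -0.0]
force: [-1.1, -0.3, -4.6]
grip_width: 0.69
finger_force: 39.8
```

```bash
python3 s.py
```

```text
5.83 [550.6 -31.9 268.2] F [-1.1 -0.3 -4.6] M [-0.25  0.09 -0.04] grip 60.1 39.83868983195862
[[0.0, 1.0, -0.001], [1.0, -0.0, -0.0], [-0.0, -0.001, -1.0]] [ 0.4   0.29 -0.51  1.77  0.15  1.13 -0.16]
```

send_rows(series=[0,0,0.006,0,0,0,0.04,0,0,0.015,0,0,0,0.04,0,0,0.025,0,0,0,0.04,0,0,0.035,0,0,0,0.04,0,0,0.04,0,0,0,0.04])

```text
clock: 6.45
eef_pos: [550.7, -31.9, 227.7]
ee_rot: [-0.0, 0.707, 0.707, -0.0]
force: [-1.2, -2.5, -1.9]
grip_width: 0.691
finger_force: 39.9
```

send_rows(series=[-0.0005,0,0.01,0,0,0,0.04,-0.0005,0,0.025,0,0,0,0.04,-0.0005,0,0.04,0,0,0,0.04,-0.0005,0,0.055,0,0,0,0.04,-0.0005,0,0.068,0,0,0,0.04,-0.0005,0,0.076,0,0,0,0.04,-0.0005,0,0.078,0,0,0,0.04,-0.0005,0,0.078,0,0,0,0.04])

```text
clock: 7.45
eef_pos: [550.7, -32.2, 150.2]
ee_rot: [-0.0, 0.707, 0.707, -0.0]
force: [-0.7, -3.6, -6.9]
grip_width: 0.695
finger_force: 39.9
```

Expected contact around 143; approach in small steps.

send_rows(series=[-0.0005,0,0.002,0,0,0,0.04,-0.0005,0,0.004,0,0,0,0.04,-0.0005,0,0.006,0,0,0,0.04,-0.0005,0,0.0065,0,0,0,0.04,-0.0005,0,0.0065,0,0,0,0.04])

```text
clock: 8.07
eef_pos: [550.8, -32.4, 144.0]
ee_rot: [-0.0, 0.707, 0.707, 0.0]
force: [-2.1, -0.9, -4.7]
grip_width: 0.69
finger_force: 39.8
```

send_rows(series=[0,0,0.001,0,0,0,0.04,0,0,0.002,0,0,0,0.04,0,0,0.002,0,0,0,0.04])

```text
clock: 8.45
eef_pos: [551.0, -32.6, 143.0]
ee_rot: [0.0, 0.707, 0.707, -0.0]
force: [-3.9, -2.0, 4.8]
grip_width: 0.691
finger_force: 39.8
```

send_rows(series=[0,0,0.0007,0,0,0,0.04,0,0,0.0007,0,0,0,0.062,0,0,0.0007,0,0,0,0.087,0,0,0.0007,0,0,0,0.087,0,0,0.0007,0,0,0,0.087,0,0,0.0007,0,0,0,0.087], newtons=40)

```text
clock: 9.2
eef_pos: [551.1, -32.5, 141.3]
ee_rot: [0.0, 0.707, 0.707, 0.0]
force: [1.2, -0.2, -0.5]
grip_width: 0.985
finger_force: 0.0
```

send_rows(series=[0,0,-0.015,0,0,0,0.087,0,0,-0.045,0,0,0,0.087,0,0,-0.08,0,0,0,0.087,0.01,0.002,-0.095,0,0,0,0.087,0.035,0.008,-0.095,0,0,0,0.087,0.075,0.018,-0.095,0,0,0,0.087,0.12,0.028,-0.085,0,0,0,0.087,0.165,0.039,-0.065,0,0,0,0.087,0.21,0.049,-0.035,0,0,0,0.087,0.24,0.056,0,0,0,0,0.087,0.256,0.06,0.025,0,0,0,0.087,0.261,0.061,0.041,0,0,0,0.087,0.261,0.061,0.041,0,0,0,0.087,0.261,0.061,0.041,0,0,0,0.087])

```text
clock: 10.95
eef_pos: [612.5, 227.6, 101.4]
ee_rot: [0.001, 0.708, 0.707, 0.001]
force: [-0.1, 0.1, 0.3]
grip_width: 0.998
finger_force: 0.0
```

```bash
python3 look.py g2 255,150 215,150; python3 s.py
```

```text
11.05 [612.7 227.7 101.7] F [ 0.4 -0.3 -1.1] M [-0.01 -0.07  0.01] grip 86.7 0.0
[[0.001, 1.0, 0.002], [1.0, -0.001, 0.0], [0.0, 0.002, -1.0]] [-0.08  0.62 -0.49  1.69  0.36  0.91 -0.71]
```

View pics/g2.png

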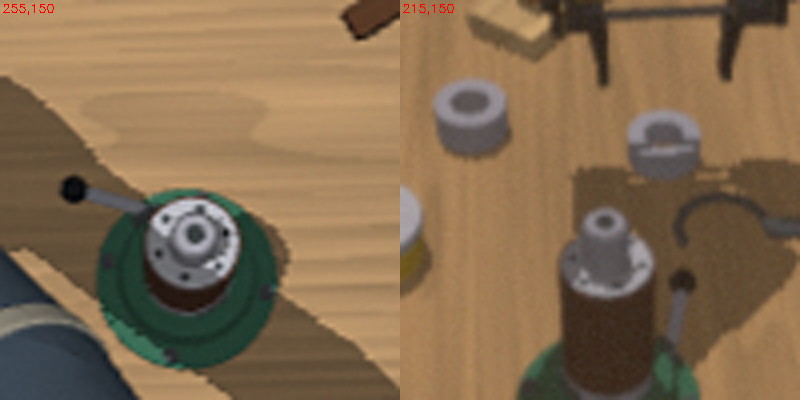

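The drum is seated on the flange, with the spindle tip at about (303,208) in top and (266,205) in side. The gripper is over the middle collar at side (281,184).

send_rows(series=[0.001,0,0.02,0,0,0,0.087,0.001,0,0.045,0,0,0,0.087,0.001,0,0.065,0,0,0,0.087,0.001,0,0.078,0,0,0,0.087,0.001,0,0.081,0,0,0,0.087,0.001,0,0.081,0,0,0,0.087,0.001,0,0.081,0,0,0,0.035,0.001,0,0.081,0,0,0,0.035,0.001,0,0.081,0,0,0,0.035,0.001,0,0.081,0,0,0,0.035,0.001,0,0.081,0,0,0,0.035], newtons=40)

```text
clock: 12.42
eef_pos: [612.3, 229.4, 19.6]
ee_rot: [0.0, 0.707, 0.707, 0.0]
force: [1.7, 0.4, 1.6]
grip_width: 0.666
finger_force: 40.0
```

send_rows(series=[0,0,-0.015,0,0,0,0.035,0,0,-0.045,0,0,0,0.035,0,0,-0.09,0,0,0,0.035,-0.005,-0.001,-0.135,0,0,0,0.035,-0.025,-0.006,-0.175,0,0,0,0.035,-0.06,-0.014,-0.2,0,0,0,0.035,-0.1,-0.024,-0.207,0,0,0,0.035,-0.145,-0.035,-0.207,0,0,0,0.035,-0.19,-0.045,-0.207,0,0,0,0.035,-0.225,-0.054,-0.207,0,0,0,0.035,-0.25,-0.06,-0.207,0,0,0,0.035,-0.26,-0.062,-0.207,0,0,0,0.035,-0.26,-0.062,-0.207,0,0,0,0.035,-0.26,-0.062,-0.207,0,0,0,0.035])

```text
clock: 14.18
eef_pos: [550.0, -28.8, 226.5]
ee_rot: [-0.0, 0.706, 0.708, 0.0]
force: [-0.1, -0.5, -3.2]
grip_width: 0.669
finger_force: 40.1
```

```bash
python3 look.py g3 255,150 215,130; python3 s.py
```

```text
14.28 [550.  -29.  226.4] F [-0.5 -0.9 -3.4] M [ 0.01 -0.11 -0.01] grip 57.9 40.11997092627141
[[-0.002, 1.0, 0.0], [1.0, 0.002, 0.001], [0.001, 0.0, -1.0]] [ 0.39  0.33 -0.52  1.82  0.18  1.04 -0.19]
```

View pics/g3.png

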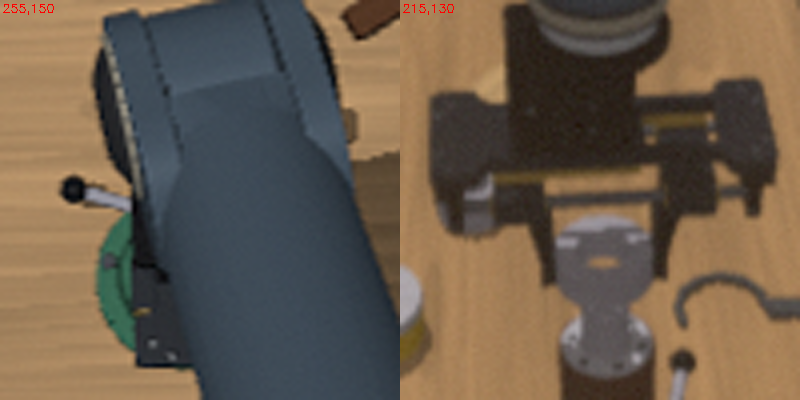

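```bash
python3 - <<'E'
from h import *
s=load("side","g3")
zb=226.4-19.6
print(plane(s,(265.4,130+310/4-.4),zb).round(1)+[0,30,0],plane(s,(265.4,130+215/4-.4),zb+24).round(1)-[0,30,0])
E
```

```text
[546.3 -28.2 206.8] [550.3 -30.5 230.8]
```

send_rows(series=[-0.001,0.0005,0.01,0,0,0,0.035,-0.001,0.0005,0.018,0,0,0,0.035,-0.001,0.0005,0.022,0,0,0,0.035,-0.001,0.0005,0.025,0,0,0,0.035,-0.001,0.0005,0.028,0,0,0,0.035,-0.001,0.0005,0.031,0,0,0,0.035,-0.001,0.0005,0.031,0,0,0,0.035])

```text
clock: 15.15
eef_pos: [550.4, -31.0, 195.2]
ee_rot: [-0.0, 0.707, 0.707, 0.0]
force: [0.4, 2.0, -4.8]
grip_width: 0.669
finger_force: 40.1
```

send_rows(series=[-0.0005,0,0.004,0,0,0,0.035,-0.0005,0,0.01,0,0,0,0.035,-0.0005,0,0.016,0,0,0,0.035,-0.0005,0,0.021,0,0,0,0.035,-0.0005,0,0.023,0,0,0,0.035,-0.0005,0,0.024,0,0,0,0.035,-0.0005,0,0.024,0,0,0,0.035])

```text
clock: 16.02
eef_pos: [550.5, -31.0, 171.1]
ee_rot: [-0.0, 0.707, 0.707, 0.001]
force: [-0.2, 5.8, -0.9]
grip_width: 0.667
finger_force: 40.0
```

send_rows(series=[0.001,0,0.001,0,0,0,0.035,0.001,0,0.002,0,0,0,0.035,0.001,0,0.002,0,0,0,0.035])

```text
clock: 16.4
eef_pos: [550.5, -31.0, 169.6]
ee_rot: [0.0, 0.707, 0.707, 0.0]
force: [-1.9, 4.7, 1.0]
grip_width: 0.665
finger_force: 40.0
```

send_rows(series=[0.001,0,0.001,0,0,0,0.035,0.001,0,0.002,0,0,0,0.035,0.001,0,0.002,0,0,0,0.035])

```text
clock: 16.77
eef_pos: [550.6, -30.9, 169.6]
ee_rot: [0.001, 0.707, 0.707, -0.001]
force: [-6.1, 1.8, 15.1]
grip_width: 0.667
finger_force: 40.0
```

send_rows(series=[0,0,-0.001,0,0,0,0.035,0,0,-0.001,0,0,0,0.065,0,0,-0.001,0,0,0,0.087,0,0,-0.001,0,0,0,0.087,0,0,-0.001,0,0,0,0.087,0,0,-0.001,0,0,0,0.087])

```text
clock: 17.52
eef_pos: [550.3, -30.2, 168.2]
ee_rot: [0.0, 0.707, 0.707, -0.0]
force: [0.1, -0.1, -0.7]
grip_width: 0.993
finger_force: 0.0
```

send_rows(series=[0,0,-0.015,0,0,0,0.087,0,0,-0.04,0,0,0,0.087,-0.002,0,-0.065,0,0,0,0.087,-0.02,-0.007,-0.07,0,0,0,0.087,-0.055,-0.019,-0.07,0,0,0,0.087,-0.1,-0.035,-0.065,0,0,0,0.087,-0.145,-0.051,-0.05,0,0,0,0.087,-0.19,-0.067,-0.03,0,0,0,0.087,-0.235,-0.082,0,0,0,0,0.087,-0.27,-0.095,0.03,0,0,0,0.087,-0.29,-0.101,0.055,0,0,0,0.087,-0.296,-0.1035,0.067,0,0,0,0.087,-0.296,-0.1035,0.067,0,0,0,0.087,-0.296,-0.1035,0.067,0,0,0,0.087])

```text
clock: 19.27
eef_pos: [448.3, -325.2, 102.7]
ee_rot: [0.001, 0.706, 0.708, 0.001]
force: [1.0, -0.4, 0.0]
grip_width: 0.995
finger_force: 0.0
```

```bash
python3 look.py g4 255,150 205,270; python3 s.py
```

```text
19.38 [ 448.1 -325.4  102.6] F [0.2 1.1 0.5] M [-0.01 -0.08  0.  ] grip 87.0 0.0
[[-0.002, 1.0, 0.002], [1.0, 0.002, -0.001], [-0.001, 0.002, -1.0]] [ 0.83  0.46 -0.36  1.94  0.22  0.78  0.35]
```

View pics/g4.png

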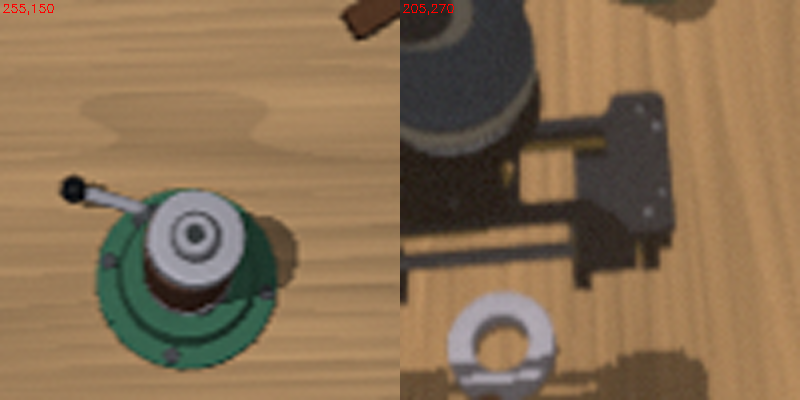

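The middle collar is on the stack, top view centre about (303,208). The thin collar is clear at side (230,356).

send_rows(series=[-0.001,-0.001,0.02,0,0,0,0.087,-0.001,-0.001,0.045,0,0,0,0.087,-0.001,-0.001,0.065,0,0,0,0.087,-0.001,-0.001,0.08,0,0,0,0.087,-0.001,-0.001,0.083,0,0,0,0.087,-0.001,-0.001,0.083,0,0,0,0.087,-0.001,-0.001,0.083,0,0,0,0.035,-0.001,-0.001,0.083,0,0,0,0.035,-0.001,-0.001,0.083,0,0,0,0.035,-0.001,-0.001,0.083,0,0,0,0.035,-0.001,-0.001,0.083,0,0,0,0.035], newtons=40)

```text
clock: 20.75
eef_pos: [446.3, -327.3, 18.7]
ee_rot: [0.0, 0.707, 0.707, 0.0]
force: [1.0, -0.1, 2.0]
grip_width: 0.68
finger_force: 40.0
```

send_rows(series=[0,0,-0.015,0,0,0,0.035,0,0,-0.045,0,0,0,0.035,0,0,-0.09,0,0,0,0.035,0.005,0.002,-0.135,0,0,0,0.035,0.025,0.009,-0.175,0,0,0,0.035,0.06,0.021,-0.2,0,0,0,0.035,0.105,0.037,-0.207,0,0,0,0.035,0.15,0.053,-0.207,0,0,0,0.035,0.195,0.069,-0.207,0,0,0,0.035,0.24,0.084,-0.207,0,0,0,0.035,0.275,0.097,-0.207,0,0,0,0.035,0.292,0.103,-0.207,0,0,0,0.035,0.296,0.104,-0.207,0,0,0,0.035,0.296,0.104,-0.207,0,0,0,0.035,0.296,0.104,-0.207,0,0,0,0.035])

```text
clock: 22.62
eef_pos: [549.4, -33.1, 225.2]
ee_rot: [0.0, 0.708, 0.706, -0.001]
force: [0.1, 0.0, -2.3]
grip_width: 0.676
finger_force: 40.0
```

```bash
python3 look.py g5 255,150 215,130; python3 s.py
```

```text
22.73 [549.5 -32.5 225.3] F [-0.1 -0.8 -1.9] M [-0.01 -0.08 -0.03] grip 59.4 39.99921714887023
[[0.002, 1.0, -0.0], [1.0, -0.002, -0.001], [-0.001, -0.0, -1.0]] [ 0.41  0.33 -0.53  1.83  0.19  1.04 -0.2 ]
```

View pics/g5.png

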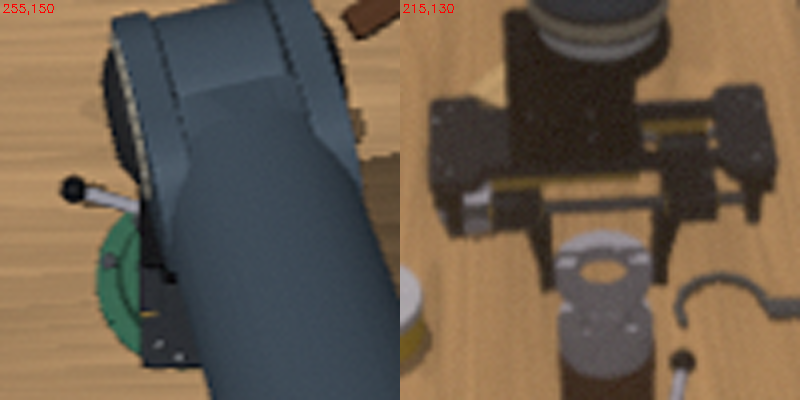

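```bash
python3 - <<'E'
from h import *
s=load("side","g5")
z=225.3-18.7+14
print(plane(s,(215+203/4-.4,130+230/4-.4),z).round(1)-[0,30,0])
print(plane(s,(215+203/4-.4,130+270/4-.4),z).round(1),"hole")
E
```

```text
[549.9 -32.8 220.6]
[547.7 -38.3 220.6] hole
```

send_rows(series=[0.002,0.001,0.01,0,0,0,0.035,0.002,0.001,0.017,0,0,0,0.035,0.002,0.001,0.021,0,0,0,0.035,0.002,0.001,0.024,0,0,0,0.035,0.002,0.001,0.027,0,0,0,0.035,0.002,0.001,0.027,0,0,0,0.035])

```text
clock: 23.48
eef_pos: [550.7, -30.1, 198.2]
ee_rot: [0.0, 0.707, 0.707, -0.0]
force: [0.4, -2.4, -1.8]
grip_width: 0.678
finger_force: 40.0
```

send_rows(series=[-0.0005,0,0.002,0,0,0,0.035,-0.0005,0,0.0035,0,0,0,0.035,-0.0005,0,0.0045,0,0,0,0.035,-0.0005,0,0.0045,0,0,0,0.035])

```text
clock: 23.98
eef_pos: [550.8, -30.1, 193.8]
ee_rot: [0.0, 0.707, 0.707, -0.0]
force: [-0.4, -3.0, -0.4]
grip_width: 0.679
finger_force: 40.0
```

send_rows(series=[-0.0005,0,0.001,0,0,0,0.035,-0.0005,0,0.002,0,0,0,0.035,-0.0005,0,0.0025,0,0,0,0.035,-0.0005,0,0.0025,0,0,0,0.035])

```text
clock: 24.48
eef_pos: [550.8, -30.2, 192.6]
ee_rot: [0.0, 0.707, 0.707, -0.0]
force: [-3.4, -3.2, 8.3]
grip_width: 0.683
finger_force: 40.0
```

Seated at the expected height. Release, lift and back off.

send_rows(series=[0,0,0,0,0,0,0.035,0,0,-0.001,0,0,0,0.065,0,0,-0.001,0,0,0,0.087,0,0,-0.001,0,0,0,0.087,0,0,-0.001,0,0,0,0.087,0,0,-0.015,0,0,0,0.087,0,0,-0.045,0,0,0,0.087,0,0,-0.08,0,0,0,0.087,-0.02,0,-0.1,0,0,0,0.087,-0.06,-0.01,-0.1,0,0,0,0.087,-0.11,-0.03,-0.1,0,0,0,0.087,-0.16,-0.05,-0.1,0,0,0,0.087,-0.21,-0.07,-0.1,0,0,0,0.087,-0.25,-0.08,-0.1,0,0,0,0.087,-0.25,-0.08,-0.1,0,0,0,0.087])

```text
clock: 26.35
eef_pos: [469.3, -284.2, 292.1]
ee_rot: [0.001, 0.71, 0.704, -0.0]
force: [0.4, -0.2, 0.2]
grip_width: 1.004
finger_force: 0.0
```

```bash
python3 look.py g6 255,150 215,170; python3 s.py
```

```text
26.45 [ 471.1 -279.7  292.1] F [ 0.2  0.6 -0. ] M [ 0.06 -0.1  -0.03] grip 87.4 0.0
[[0.0, 1.0, 0.001], [1.0, -0.0, 0.0], [0.0, 0.001, -1.0]] [ 0.8   0.25 -0.41  1.75  0.1   1.16  0.36]
```

View pics/g6.png

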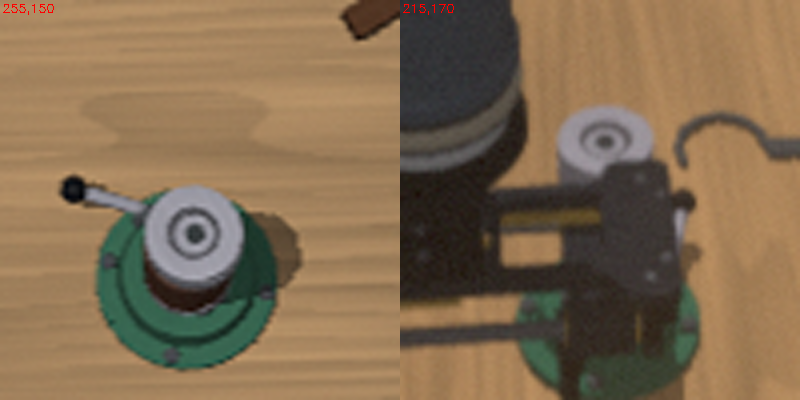

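The stack is complete and level, with the spindle end sunk just below the top collar: top (303,208), side (266,205).

```bash
python3 -c "from workcell import r;print(r.hand_in())"
```

```text
the job is handed in; nothing more can be done
None
```

The job is handed in: the drum is on the flange with the middle (24 mm) and thin (14 mm) collars above it, which should put the stack 2 mm above the spindle's end, and the thick collar was left on the bench.

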